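# Release a charged battery pack and stop it with the other finger

### The job

The battery pack in the charging dock with the green light is ready. Press that dock's orange release key with one finger and let the pack, which the spring kicks out and which would slide straight off the slippery chute, run against your other finger, so that it stops clear of its latch but still wholly inside the chute. Do not lift it; finish while still holding it back there with the finger, for me to take. Leave the pack in the dock with the red light charging, its key unpressed, and everything else on the bench where it is.

Things in the scene. Friction and masses are not known exactly. Their poses are not given: they have to be found in the camera images.
- green_dock: Charcoal battery-charging dock with a green light bar on its head, fixed to the bench. Origin: centre of its underside, on the bench; z up; x level, from the chute's open mouth (x -75 mm) to the head (x 45 to 82, y +-34, 67 mm high, light bar to 72). A housing on the +y side (x -80 to -28, y 29 to 66 mm, flat top at 26 mm) carries the orange release key.
- green_chute: Chute of the green-light dock. Origin: middle of its lower lip, on the runners (dock x -75, y 0, z 12 mm); x points up the slope, 0.26 rad above level; z out of it. 48 mm wide inside; side guides rise 5 mm at the mouth, 12 mm beside the docked pack. Docked, the pack's origin is at x 88 mm and its lower end at 58; below that it is empty and slippery.
- green_pack: Charged pack: black, red band, pale plate on top; 60 (x, along the chute) x 46 x 24 mm, 0.15 to 0.3 kg, loose, latched in the chute. Origin: centre of its underside; axes as the chute's. Flat lower end 30 mm from the origin. Freed, a spring plunger pushes it 30 mm down (about 4.8 N falling to 2.4 N), then it slides off the lip by its weight, all within a second.
- green_key (a joint): Release key of the green-light dock: 0 up, 0.0075 m fully down, straight down; its spring takes 2 N at first, 6 N at the end. The latch lets the pack go at 0.0035 to 0.0055 m. Let go, the key rises again.
- green_key_top (a point): Centre of the level top of that orange ribbed key, 28 (dock x) by 26 mm (dock y); when up it is at dock x -54, y 47.5, z 36 mm, 10 mm above its housing. The chute's runners beside it (dock x -54, y 0) lie at z 18 mm.
- red_dock: Charcoal battery-charging dock with a red light bar on its head, fixed to the bench. Origin: centre of its underside, on the bench; z up; x level, from the chute's open mouth (x -75 mm) to the head (x 45 to 82, y +-34, 67 mm high, light bar to 72). Built exactly like the green-light dock; its pack is still charging.
- red_pack: The other battery pack, the same in looks and size as the charged one, docked in the red-light dock; must stay there.
- red_key (a joint): Release key of the red-light dock, as the green dock's; not to be pressed.
- tape_measure: Bystander: yellow pocket tape measure lying on its side, 61 x 72 x 31 mm, loose; origin at the centre of its underside.
- film_tub: Bystander: black tub with a grey cap, 34 mm across, 37 mm tall, loose; origin at the centre of its underside.
- eraser: Bystander: eraser in a blue sleeve, 21 x 42 x 12 mm, loose; origin at the centre of its underside.
- spray_pen: Bystander: white tube with a red end and a grey cap, lying, 25 x 110 x 25 mm, loose; origin at the centre of its underside.
- reel_blue: Bystander: flat blue reel of wire, 62 mm across, 12 mm high, loose; origin at the centre of its underside.
- blue_tin: Bystander: small blue tin with a lid, 46 x 62 x 32 mm, loose; origin at the centre of its underside.
Things that resemble listed ones, but are neither listed nor needed, are in the scene too. What is shaped like the red_dock but yellow is not meant.

How it is judged:
By the outcome, as a careful person would: the job done as asked, in the order asked, and still so for the second after the job is handed in, while the arm keeps its last pose, push and grip.
It also fails if it takes over 32 s, if anything falls off the work surface, if the arm or the gripper's body presses on something with over 40 N, if the wrist force passes 120 N, or if a joint passes its speed limit or range.

### The arm

A 7-joint arm with a two-finger parallel gripper is mounted at the origin on a cart in front of the work surface, level with it; the furniture and walls round the work are solid. World frame = base frame: x ahead of the robot, y to its left, z up, the work surface at z = 0. Lengths are in m, angles in rad, forces in N, time in s.
With the tool pointing down it reaches from about 0.4 to 0.875 m from the base axis. Payload 19.3 kg.
Tool frame: the origin (TCP) lies on the centre line of the jaws, within the pads' length; the fingertips stand 8 mm ahead of it and the grasp point (between the pads) lies 11 mm behind it; z points along the fingers, y is the line along which they close (so a half turn about z gives the same grasp; the last joint's range is limited). The gripper opens to 85 mm and grips with 20 to 120 N. Pads are 22 mm wide; open, the fingers measure 114 mm over their backs; the gripper's body (76 mm by 85 mm) begins 54 mm behind the grasp point. The pads swing forward as they close: fully open they stand 13 mm farther back than shut.
Start: joints at [1.139, 0.521, -0.036, 1.599, 0.021, 1.021, -0.113], TCP at [0.221, -0.585, 0.239] pointing down, gripper open.
Joint ranges: [-2.91, 2.91], [-0.3, 2.13], [-1.5, 1.42], [0.17, 2.43], [-1.26, 4.41], [0.16, 1.93], [-2.52, 2.52]. Speed limits (rad/s): [1.89, 1.89, 2.39, 2.39, 3.01, 3.01, 3.01].

### API

Orientations are given as [roll, pitch, yaw] about the fixed x, y, z axes, in that order (R = Rz(yaw) Ry(pitch) Rx(roll)).
In Python, from workcell import status, grab_frame, camera_params, bot, search_frame, silhouettes gives the robot as it stands.
- The arm moves only by the shell command python3 -m creep 'ROWS' [FORCE]. ROWS is JSON, a list of rows, each a list of 5 numbers: the shift along the tool's x, y, z in units of 60 mm (1.0 is 60 mm), then the turn about the tool's z in units of 8 degrees (1.0 is 8 degrees), then the opening, from 0 (shut) to 1 (fully open). In form: [[x, y, z, twist, hand], ...]. A call has 1 to 5 rows; each row is the pose to reach, as a shift and turn from the pose commanded when the call began, along the tool's axes at that moment; what a row does not reach only later rows make up. A row lasts 1/8 s, in which the tool goes at most 62.5 mm and 10.7 degrees, less where a joint would pass 70% of its speed; a pose out of reach is approached as far as the arm can. A call with a gripper value outside its range is refused whole. The fingers move at their own pace and stop on an object; FORCE is the grip in N (left out, the last holds). Time passes only in rows, so rows that repeat a pose let the fingers close. It gives the time, the measured TCP pose, the force, the opening and the grip force at its end, in the units of the state.
- status.observe(): the state, without advancing time (a new reading comes with each control period).
- grab_frame(name): name is "side" or "top"; returns the picture (420x560x3 uint8, blue, green, red); there is no depth.
- camera_params(name): a dict with "K" (3x3 intrinsics, pixels), "rvec" (rotation vector, rad) and "tvec" (3), from world to camera coordinates, as OpenCV has them. Camera axes: x right, y down, z forward; pixel columns grow to the right and rows downward; lengths in m; the calibration is good to about 2 mm. A picture is of the moment at which its call begins. camera_params takes no time and is no camera call.
- bot.job_done(): hands the job in; it is judged then, once.
Trained networks look in the newest picture that a camera, given by its name, has taken for a name from the list of things; names that differ only in an ending like _2 or _b are one class to them, and where a whole thing is asked for, a point or a joint stands for the part that bears it (a point fixed in the world has none). Each returns a list of dicts, best first, with "p" (0 to 1); they miss things now and then, are a little off and sometimes report something else, mostly with a low value. They report only what shows in the picture. A call takes as long as a camera call. They do not tell look-alikes from the thing itself.
- search_frame(camera, name): "extent" ([left, top, right, bottom] as shares, 0 to 1, of the picture: columns of its width, rows of its height, round what is visible of it).
- silhouettes(camera, name): "mask" (420x560 bool, what is visible of it) and "extent" ([left, top, right, bottom] as shares, 0 to 1, of the picture: columns of its width, rows of its height, round what is visible of it).
The state is a dict: "clock": time; "qpos": joint angles; "qd": joint speeds; "joint_efforts": joint torques, N m; "position": TCP position; "tool_rot": TCP orientation; "force": force on the tool from outside, world axes, zero at the start; "moment": the same for the moment, N m; "grip_width": finger opening in m; "finger_force": force on a finger pad.
Only numpy, scipy, OpenCV 4.12 (cv2) and the standard library are available. Lean on these libraries where they do the work, as an engineer would, in place of code of your own. Each camera call takes 0.05 s, during which the arm holds its last target. There are 200 camera calls.

## Working session

There is one attempt and no reset: what is moved stays moved. The work goes in short steps, Python scripts to look and compute and a shell command to move; the robot and the scene stay as the last step left them, time stands still between calls to the robot, and variables do not carry over. Pictures are saved under pics/ and viewed, at most 10 in all, crops included, and the job is handed in when it is done.

```bash
mkdir -p pics; ls
python3 - <<'E'
from workcell import *
import cv2
s=status.observe();print({k:s[k] for k in('clock','position','tool_rot','grip_width','force')})
for c in('side','top'):
    cv2.imwrite(f'pics/{c}0.png',grab_frame(c))
    p=camera_params(c);print(c,p)
    for n in('green_dock','green_pack','green_key'):
        for d in search_frame(c,n):print(n,round(d['p'],2),[round(a*b) for a,b in zip(d['extent'],(560,420,560,420))])
E
```

```text
pics
{'clock': 0.0, 'position': array([ 0.22107828, -0.58424677,  0.23872878]), 'tool_rot': array([-3.14046882e+00,  1.01467288e-04,  3.61831450e-01]), 'grip_width': 0.08536193946727623, 'force': array([-0.52298799,  0.43562189, -0.20447448])}
side {'K': array([[452.05780745,   0.        , 283.08985146],
       [  0.        , 452.05780745, 218.5752881 ],
       [  0.        ,   0.        ,   1.        ]]), 'rvec': array([ 0.10296392,  2.80578197, -1.36055982]), 'tvec': array([0.54163228, 0.03701394, 1.44863034])}
green_dock 0.58 [238, 182, 285, 217]
green_pack 0.45 [256, 186, 269, 198]
green_key 0.47 [238, 185, 284, 216]
green_key 0.43 [272, 202, 280, 207]
top {'K': array([[398.25156589,   0.        , 278.05266535],
       [  0.        , 398.25156589, 213.94531493],
       [  0.        ,   0.        ,   1.        ]]), 'rvec': array([ 2.19347696, -2.13857386,  0.13331371]), 'tvec': array([-0.02684418,  0.57005072,  0.99893649])}
green_dock 0.77 [318, 168, 372, 234]
green_pack 0.88 [339, 185, 362, 215]
```

View pics/top0.png

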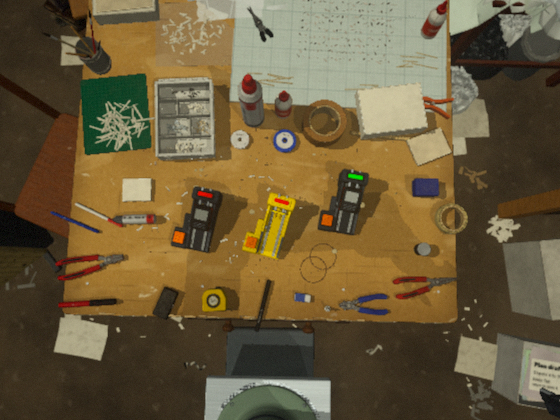

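View pics/side0.png

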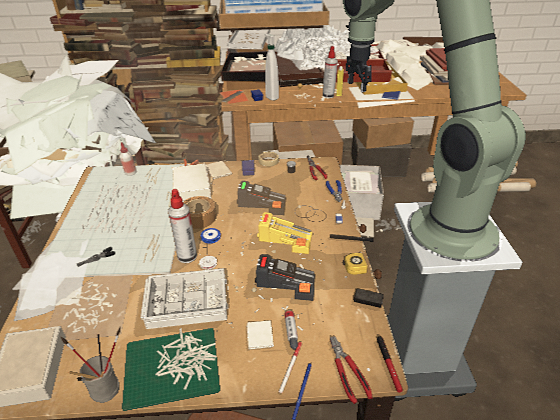

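The top view shows the green-light dock's light at about (356,175) and its orange key at (327,220). The yellow dock is at (272,225), and the red-light dock is on the left with its light at (205,195). In the side view the green dock is at (262,195). Next I fit the pose.

```bash
cat > fit.py <<'E'
from workcell import *
import cv2, numpy as np
from scipy.optimize import least_squares
C={c:camera_params(c) for c in('top','side')}
def proj(c,P):
    p=C[c];return cv2.projectPoints(np.float64(P).reshape(-1,3),p['rvec'],p['tvec'],p['K'],None)[0][:,0]
def dock(P,q):
    c,s=np.cos(q[2]),np.sin(q[2]);P=np.atleast_2d(P)
    return np.c_[q[0]+c*P[:,0]-s*P[:,1],q[1]+s*P[:,0]+c*P[:,1],P[:,2]]
def blob(im,box,kind):
    l,t,r,b=box;h=cv2.cvtColor(im,cv2.COLOR_BGR2HSV)[t:b,l:r].astype(int)
    H,S,V=h[...,0],h[...,1],h[...,2]
    m=(abs(H-10)<=9)&(S>185)&(V>150) if kind=='key' else (abs(H-60)<15)&(S>150)&(V>120)
    n,lab,st,ce=cv2.connectedComponentsWithStats(m.astype(np.uint8))
    i=1+np.argmax(st[1:,4]);return ce[i]+[l,t],st[i,4],st[i,:4]+[l,t,0,0]
E
python3 - <<'E'
from fit import *
B={'top':(310,160,380,240),'side':(230,172,295,222)}
obs={}
for c in B:
    im=grab_frame(c)
    for k in('key','light'):
        obs[c,k]=blob(im,B[c],k);print(c,k,obs[c,k])
    l,t,r,b=B[c];cv2.imwrite(f'pics/{c}1.png',cv2.resize(im[t:b,l:r],None,fx=7,fy=7,interpolation=cv2.INTER_CUBIC))
def res(q,cs):
    r=[]
    for c in cs:
        r+=list((proj(c,dock([-.054,.0475,.036],q))-obs[c,'key'][0])[0])
        r+=list((proj(c,dock([q[3],0,.071],q))-obs[c,'light'][0])[0])
    return np.array(r)
for cs in(['top'],['side'],['top','side']):
    s=least_squares(res,[.45,-.2,-.2,.06],args=(cs,));print(cs,s.x.round(4),s.fun.round(2))
E
```

```text
top key (array([326.62857143, 219.66666667]), np.int32(105), array([321, 214,  12,  12]))
top light (array([355.1969697 , 176.33333333]), np.int32(66), array([348, 174,  15,   6]))
side key (array([264., 219.]), np.int32(1), array([264, 219,   1,   1]))Traceback (most recent call last):
  File "<stdin>", line 7, in <module>
  File "fit.py", line 15, in blob
    i=1+np.argmax(st[1:,4]);return ce[i]+[l,t],st[i,4],st[i,:4]+[l,t,0,0]
        ~~~~~~~~~^^^^^^^^^^
    return _wrapfunc(a, 'argmax', axis=axis, out=out, **kwds)
    return bound(*args, **kwds)
ValueError: attempt to get argmax of an empty sequence
```

View pics/top1.png

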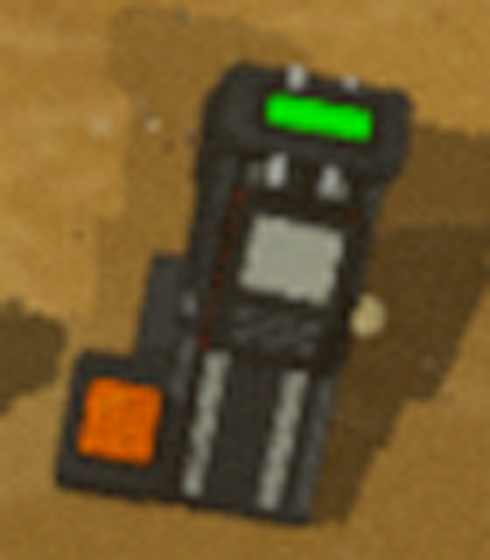

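The crop shows the dock clearly: key centred at crop (120,420), light bar at (318,116), runner ends at (193,493) and (270,505), and the docked pack with its plate at (292,258). The side image needs looser colour thresholds.

Run:
```python
from fit import *
im=grab_frame('side');l,t,r,b=230,172,295,222
h=cv2.cvtColor(im,cv2.COLOR_BGR2HSV)[t:b,l:r].astype(int);H,S,V=h[...,0],h[...,1],h[...,2]
obs={('top','key'):np.array([326.63,219.67]),('top','light'):np.array([355.2,176.33])}
for k,m in(('key',(abs(H-8)<=7)&(S>140)&(V>130)),('light',(abs(H-60)<20)&(S>90)&(V>90))):
    n,lab,st,ce=cv2.connectedComponentsWithStats(m.astype(np.uint8))
    if n>1:
        i=1+np.argmax(st[1:,4]);obs['side',k]=ce[i]+[l,t];print(k,st[i],obs['side',k])
cv2.imwrite('pics/side1.png',cv2.resize(im[t:b,l:r],None,fx=10,fy=10,interpolation=cv2.INTER_CUBIC))
extra=[([-.075,0,.012],np.array([310+231/7-.5,160+499/7-.5]))]
def res(q,cs):
    r=[]
    for c in cs:
        if (c,'key') in obs:r+=list((proj(c,dock([-.054,.0475,.034 if c=='side' else .036],q))-obs[c,'key'])[0])
        if (c,'light') in obs:r+=list((proj(c,dock([q[3],0,.070],q))-obs[c,'light'])[0])
    if 'top' in cs:r+=list((proj('top',dock(extra[0][0],q))-extra[0][1])[0])
    return np.array(r)
for cs in(['top'],['side'],['top','side']):
    s=least_squares(res,[.45,-.2,-.2,.06],args=(cs,));print(cs,s.x.round(4),s.fun.round(2))
q=s.x
for n,P in(('key',[-.054,.0475,.036]),('lip',[-.075,0,.012]),('midtarget',[-.065,.0235,.03])):print(n,dock(P,q).round(4))
```

```text
key [42 29  9  7 59] [276.27118644 204.05084746]
light [11 10  5  7 27] [243.11111111 185.11111111]
['top'] [ 0.6056 -0.1945 -0.1569  0.0623] [ 0.43 -0.41 -0.21 -0.03 -0.22  0.45]
['side'] [ 0.6001 -0.1969 -0.1853  0.0651] [-0. -0.  0. -0.]
['top', 'side'] [ 0.6046 -0.1949 -0.159   0.0622] [ 0.51 -0.07 -0.04  0.4  -0.87  0.19 -0.56  0.71 -0.15  0.82]
key [[ 0.5588 -0.1394  0.036 ]]
lip [[ 0.5305 -0.183   0.012 ]]
midtarget [[ 0.5441 -0.1614  0.03  ]]
```

View pics/side1.png

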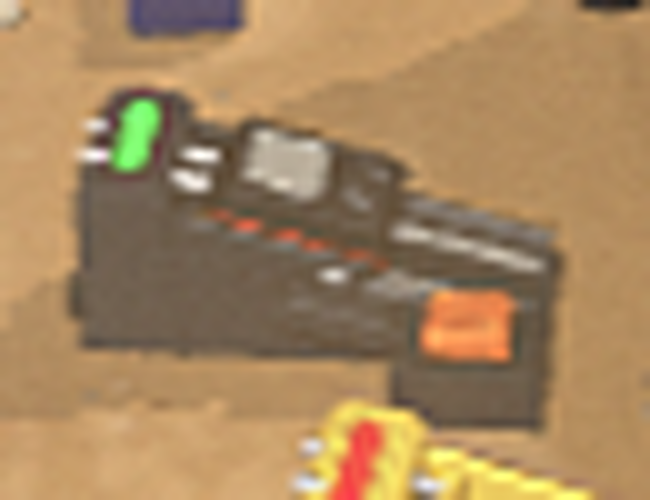

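The two views agree to about 2 mm: key at (0.559, -0.139), dock yaw about -0.16. I set the jaws so one finger is over the key and the other in the lower chute, at dock x ≈ -65. That stops the pack after about 30 mm of its 58 mm travel.

```bash
python3 -m creep '[[0.8,-0.5,0,0.75,0.4],[1.6,-1.0,0,1.5,0.4],[2.4,-1.5,0,2.25,0.4],[3.2,-2.0,0,3.0,0.4],[4.0,-2.5,0,3.75,0.4]]'
cat > go.py <<'E'
from fit import *
import sys
from scipy.spatial.transform import Rotation as R
Q=[.6046,-.1949,-.160]
def go(P,q=Q):
    s=status.observe();r=R.from_euler('xyz',s['tool_rot'])
    d=r.inv().apply(dock(P,q)[0]-s['position'])/.06
    print('t',s['clock'],'pos',s['position'].round(4),'rot',s['tool_rot'].round(3),'w',round(s['grip_width'],4),'F',s['force'].round(2))
    print('shift units',d.round(3),'twist',round(np.degrees(s['tool_rot'][2]-q[2])/8,3))
if __name__=='__main__':go([float(a) for a in sys.argv[1:4]])
E
python3 go.py -.065 .0235 .12
```

```text
clock: 1.18
position: [0.3935, -0.3578, 0.2395]
tool_rot: [3.141, -0.0, -0.165]
force: [0.9, -0.3, 0.7]
grip_width: 0.0343
finger_force: 0.0
t 1.175 pos [ 0.3935 -0.3578  0.2395] rot [ 3.141 -0.    -0.165] w 0.0343 F [ 0.93 -0.25  0.69]
shift units [ 1.936 -3.643  1.992] twist -0.038
```

```bash
python3 -m creep '[[0.4,-0.75,0.2,0,0.4],[0.8,-1.5,0.5,0,0.4],[1.2,-2.25,0.9,0,0.4],[1.6,-3.0,1.4,0,0.4],[1.94,-3.64,2.0,0,0.4]]' >/dev/null; python3 -m creep '[[0,0,0,0,0.4],[0,0,0,0,0.4]]' >/dev/null
python3 go.py -.065 .0235 .060
python3 - <<'E'
from fit import *
im=grab_frame('top')[150:250,290:400];im2=grab_frame('side')[140:240,210:320]
cv2.imwrite('pics/both2.png',cv2.resize(np.hstack([im,im2]),(792,360),interpolation=cv2.INTER_CUBIC))
E
```

```text
t 2.05 pos [ 0.5425 -0.163   0.1194] rot [ 3.141  0.    -0.162] w 0.0343 F [-0.24 -0.42 -0.04]
shift units [ 0.023 -0.033  0.991] twist -0.015
```

View pics/both2.png

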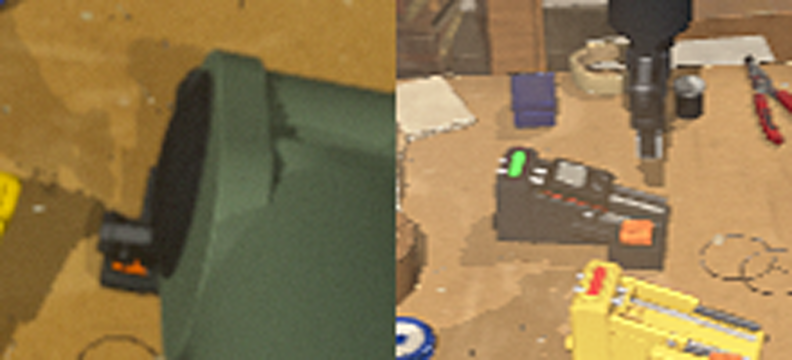

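The side view shows the fingers at (650,155), above the chute's lower part. The arm hides most of the top view. I'll go lower and check from the side.

```bash
python3 -m creep '[[0.01,-0.01,0.3,0,0.4],[0.02,-0.03,0.65,0,0.4],[0.02,-0.03,0.98,0,0.4],[0.02,-0.03,0.98,0,0.4]]' >/dev/null
python3 go.py -.065 .0235 .045
python3 - <<'E'
from fit import *
im=grab_frame('side')
s=status.observe();q=[.6046,-.1949,-.160]
# expected tip centres, key finger and chute finger, at TCP z-8mm
for y in(.0478,-.0008):print(proj('side',dock([-.065,y,s['position'][2]-.008],q)).round(1))
cv2.imwrite('pics/side3.png',cv2.resize(im[165:220,235:300],(780,660)[:1]+(600,),interpolation=cv2.INTER_CUBIC))
E
```

```text
t 2.65 pos [ 0.543  -0.1612  0.0591] rot [-3.142e+00  2.000e-03 -1.630e-01] w 0.0342 F [-1.23 -0.52  0.89]
shift units [ 0.019 -0.001  0.235] twist -0.019
[[278.6 200.1]]
[[280.  191.7]]
```

View pics/side3.png

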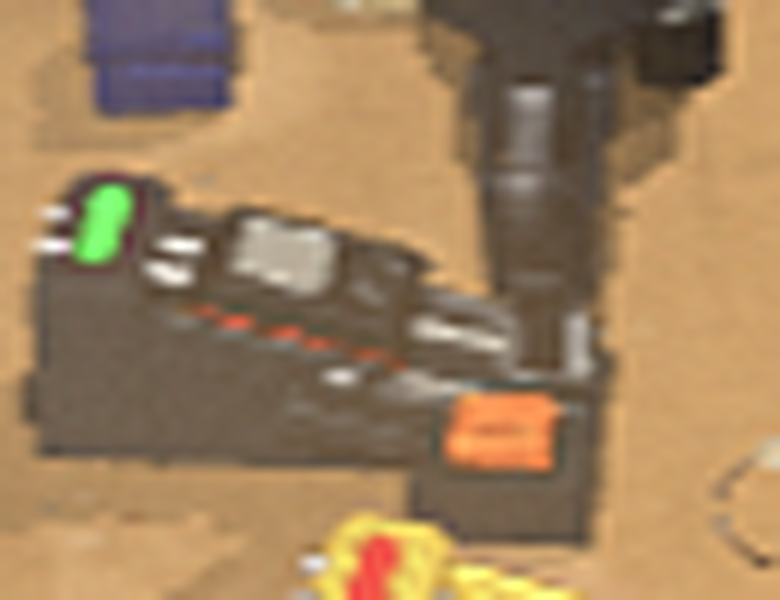

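The key finger's tip is at crop (552,370). That puts it about 14 mm mouthward of the key centre (502,430), overlapping the key by about 12 mm. I'll shift up-slope 3 mm and descend in small steps, watching the force.

```bash
f(){ grep -E 'position|force:' ; }
python3 -m creep '[[0.05,0,0.1,0,0.4],[0.07,0,0.2,0,0.4],[0.07,0,0.2,0,0.4]]' |f
python3 -m creep '[[0,0,0.04,0,0.4],[0,0,0.04,0,0.4]]' |f
python3 -m creep '[[0,0,0.04,0,0.4],[0,0,0.04,0,0.4]]' |f
```

```text
position: [0.5482, -0.1616, 0.0482]
force: [-0.5, 0.3, 0.5]
finger_force: 0.0
position: [0.5482, -0.1616, 0.0461]
force: [-0.6, 0.8, 0.7]
finger_force: 0.0
position: [0.5482, -0.1616, 0.0436]
force: [0.6, -1.0, -0.0]
finger_force: 0.0
```

```bash
f(){ grep -E 'position|force:' ; }
python3 -m creep '[[0,0,0.03,0,0.4],[0,0,0.03,0,0.4]]' |f
python3 -m creep '[[0,0,0.03,0,0.4],[0,0,0.03,0,0.4]]' |f
python3 - <<'E'
from fit import *
im=grab_frame('side')
cv2.imwrite('pics/side4.png',cv2.resize(im[165:220,235:300],(780,600),interpolation=cv2.INTER_CUBIC))
E
```

```text
position: [0.5483, -0.1616, 0.0419]
force: [-0.7, -0.2, 2.6]
finger_force: 1.0
position: [0.5483, -0.1616, 0.0401]
force: [0.2, 0.8, 2.7]
finger_force: 1.4
```

View pics/side4.png

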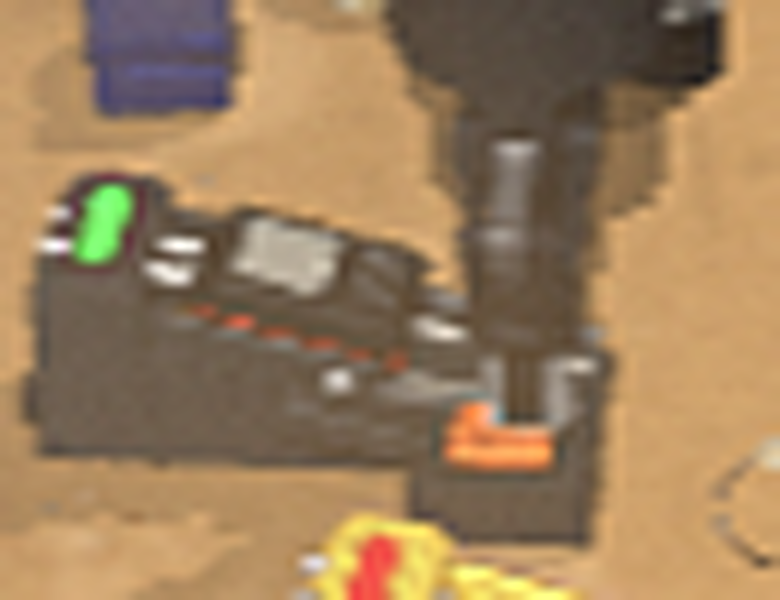

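The finger stands on the key: first contact at TCP z ≈ 0.042, finger centre at crop x 530 against 502 for the key, about 7 mm mouthward. I'll lift slightly, shift 4 mm down-slope for a better stop, then press to about 6 mm in steps.

```bash
f(){ grep -E 'position|force:' ; }
python3 -m creep '[[0,0,-0.06,0,0.4],[-0.07,0,-0.06,0,0.4],[-0.07,0,0,0,0.4],[-0.07,0,0.03,0,0.4],[-0.07,0,0.03,0,0.4]]' |f
python3 -m creep '[[0,0,0.03,0,0.4],[0,0,0.03,0,0.4]]' |f
python3 -m creep '[[0,0,0.03,0,0.4],[0,0,0.03,0,0.4]]' |f
```

```text
position: [0.5437, -0.1609, 0.038]
force: [-3.6, 0.4, 4.7]
finger_force: 2.2
position: [0.5438, -0.1609, 0.0364]
force: [-4.2, 0.5, 5.7]
finger_force: 3.4
position: [0.5439, -0.1609, 0.0353]
force: [-8.3, 2.0, 20.1]
finger_force: 11.2
```

The sideways force shows the pack is resting on the finger, and the key has bottomed. I'll ease off 1 mm and look.

```bash
python3 -m creep '[[0,0,-0.02,0,0.4],[0,0,-0.02,0,0.4],[0,0,-0.02,0,0.4]]'
python3 - <<'E'
from fit import *
im=grab_frame('side')
for c in('side','top'):
    grab_frame(c)
    for d in search_frame(c,'green_pack'):print(c,round(d['p'],2),[round(a*b) for a,b in zip(d['extent'],(560,420,560,420))])
q=[.6046,-.1949,-.160]
for s in(.088,.058):  # plate centre expected, docked vs moved 30mm
    print(s,proj('side',dock([-.075+s*.966-.024*.257,0,.012+s*.257+.024*.966],q)).round(1))
cv2.imwrite('pics/side5.png',cv2.resize(im[165:220,235:300],(780,600),interpolation=cv2.INTER_CUBIC))
E
```

```text
clock: 5.62
position: [0.5438, -0.1609, 0.0359]
tool_rot: [3.142, 0.001, -0.162]
force: [-4.6, 2.3, 5.8]
grip_width: 0.0342
finger_force: 3.0
side 0.53 [261, 189, 275, 202]
0.088 [[259.8 189.5]]
0.058 [[268.3 191.8]]
```

View pics/side5.png

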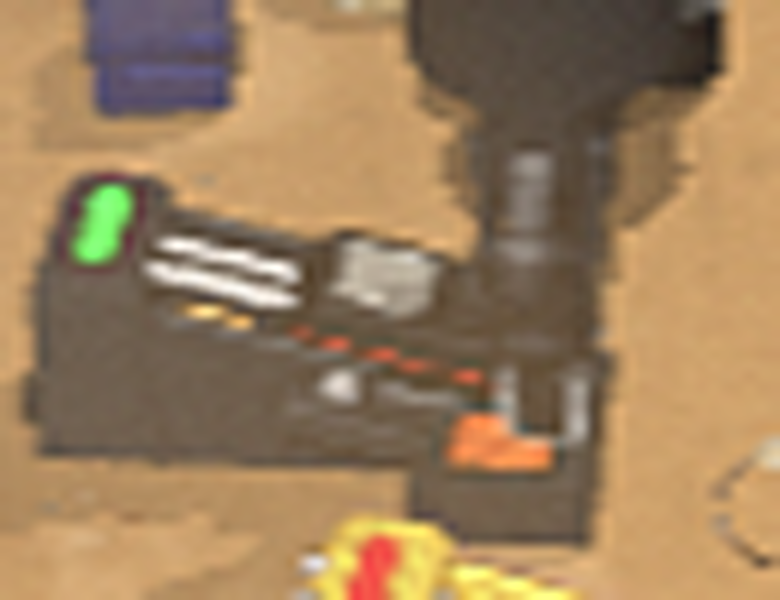

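The plate moved from crop x 288 to 390 (8.5 px, about 30 mm), and the pack rests against the finger inside the chute. I'll hold briefly to confirm, then hand in.

```bash
python3 -m creep '[[0,0,0,0,0.4],[0,0,0,0,0.4],[0,0,0,0,0.4],[0,0,0,0,0.4]]' | grep -E 'position|force:'
python3 -c "
from workcell import *
grab_frame('side');print([(round(d['p'],2),[round(a*b) for a,b in zip(d['extent'],(560,420,560,420))]) for d in search_frame('side','green_pack')])
print(bot.job_done())"
```

```text
position: [0.5438, -0.1609, 0.0359]
force: [-3.3, 1.1, 6.2]
finger_force: 3.0
[(0.58, [262, 188, 276, 201])]
the job is handed in; nothing more can be done
None
```

I pressed the green dock's key, and its pack slid about 30 mm, roughly 28 mm short of the lip; I handed the job in with the finger still holding it there and the red dock and everything else untouched.

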